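# Build up a lamp arm: collars and end cap on a level rod

## Robot

A 6-joint arm with a two-finger parallel gripper is mounted at the origin on the work surface. World frame = base frame: x ahead of the robot, y to its left, z up, the work surface at z = 0. Lengths are in m, angles in rad, forces in N, time in s.
With the tool pointing down it reaches from about 0.4 to 0.825 m from the base axis. Payload 7 kg.
Tool frame: the origin (TCP) lies midway between the tips of the shut fingers; the grasp point (between the pads) lies 19 mm behind it; z points along the fingers, y is the line along which they close (so a half turn about z gives the same grasp; the last joint's range is limited). The gripper opens to 85 mm and grips with 20 to 120 N. Pads are 22 mm wide; open, the fingers measure 114 mm over their backs; the gripper's body (76 mm by 85 mm) begins 54 mm behind the grasp point. The pads swing forward as they close: fully open they stand 13 mm farther back than shut.
Start: joints at [-0.816, 0.359, 0.012, 0, -1.224, -0.288], TCP at [0.304, -0.603, 0.231] pointing down, gripper open.
Joint ranges: [-3.07, 3.07], [-1.43, 2.12], [-1.02, 1.25], [-3.03, 1.67], [-3.05, -0], [-3.03, 3.03]. Speed limits (rad/s): [2.39, 2.39, 3.01, 3.14, 3.14, 3.14].

## Interface

Orientations are given as a unit quaternion [w, x, y, z].
In Python, from bench import r gives the robot as it stands.
- The arm moves only by the tool step_arm, never from a script. Its argument "commands" is a list of rows, each a list of 3 entries, a list of its own where there are three numbers: the turn, a rotation vector about the world's x, y, z in degrees, then the shift along the world's x, y, z in cm, then the opening in per cent of the stroke, from 0 (shut) to 100 (fully open). In form: [[[wx, wy, wz], [tx, ty, tz], jaw], ...]. A call has 1 to 5 rows; each row shifts and turns the commanded pose from where the row before left it; what a row does not reach is not made up. A row lasts 1/12 s, in which the tool goes at most 41.7 mm and 7.16 degrees, less where a joint would pass 70% of its speed; a pose out of reach is approached as far as the arm can. A call with a gripper value outside its range is refused whole. The fingers move at their own pace and stop on an object; the grip force is fixed at half the most. Time passes only in rows, so rows that do not move let the fingers close. It gives the time, the measured TCP pose, the force, the opening and the grip force at its end, in the units of the state.
- r.observe(): the state, without advancing time (a new reading comes with each control period).
- r.snapshot(name): name is "scene" or "side" or "wrist"; returns the picture (384x512x3 uint8, red, green, blue); there is no depth.
- r.calibration(name): a dict with "fx", "fy", "cx", "cy" (pixels), "k1" (the pictures are not rectified: a ray, as slopes to the right and down, at radius r is drawn at 1 + k1 r^2 times it, then the intrinsics apply), "eye" and "orientation" of the camera in the world; the wrist camera has in their place "T_tool_cam" (4x4, takes a point from camera to tool coordinates, whose origin is the TCP and whose axes are the flange's). Camera axes: x right, y down, z forward; pixel columns grow to the right and rows downward; lengths in m; the calibration is good to about 2 mm. A picture is of the moment at which its call begins: read the wrist's pose just before it. calibration takes no time and is no camera call.
- r.job_done(): hands the job in; it is judged then, once.
The state is a dict: "time_s": time; "q": joint angles; "dq": joint speeds; "effort": joint torques, N m; "eef_pos": TCP position; "ee_rot": TCP orientation; "contact_force": force on the tool from outside, world axes, zero at the start; "wrist_torque": the same for the moment, N m; "opening": opening from 0.0 (shut) to 1.0 (fully open); "gripper_force": force on a finger pad.
Only numpy, scipy, OpenCV 4.12 (cv2) and the standard library are available. Lean on these libraries where they do the work, as an engineer would, in place of code of your own. Each camera call takes 0.05 s, during which the arm holds its last target. There are 200 camera calls.

## Task

Rebuild the lamp arm held in the bench stand: thread the red collar onto the level rod, then the brass collar, then the black end cap, steel open end first, without forcing them, until all are closed up against the rubber buffer. With the cap on, press the whole stack against the buffer with about 10 N for half a second (never squeeze it with more than 15 N, nor jam any part on the rod or buffer with more than 25 N), then let go and leave it closed up on the rod. Leave the green collar and everything else where it is.

Things in the scene. Friction and masses are not known exactly. Their poses are not given: they have to be found in the camera images.
- stand: fixed grey bench stand holding a level steel rod (the lamp arm), 12 mm in diameter, axis 100 mm above the table, pointing along the stand's own -y. Origin on the table, straight below the rod and 165 mm behind its tip; own z up. Base plate 130 x 100 x 12 mm; dark clamp block round the rod from 175 mm behind the tip, top 118 mm above the table
- rod_tip (a point): rod's free end, on its axis; own +y runs from tip to stand. Last 7 mm taper from 12 to 6 mm diameter. On the rod a dark clamp ring carries a black rubber buffer, 32 mm across: its front face is 82 to 124 mm behind the tip, differs each time and is not reported, so look or feel for it. It gives about 1 mm per 4 N, at most 6 mm, and comes back slowly; the clamp ring stays put
- red_collar: red plastic collar, 26 mm long, about 40 g. Octagonal outside, 48 mm across flats, standing on one flat, with two upright flats to pinch either side of the bore. Through bore 16 mm wide along own y. Origin: middle of the bore, half-way along, 24 mm above the table at the start. Both ends alike
- brass_collar: brass collar, 20 mm long, about 80 g. Octagonal outside, 48 mm across flats, standing on one flat, with two upright flats to pinch either side of the bore. Through bore 16 mm wide along own y. Origin: middle of the bore, half-way along, 24 mm above the table at the start. Both ends alike
- end_cap: black plastic end cap, 90 mm long, with a bright steel mouth (the 25 mm at its open end), about 100 g, heavy at the mouth. Outside like the collars, standing on one flat. Blind bore 16 mm wide, 84 mm deep, open towards own +y. Origin: on the bore's axis, 45 mm from either end, 24 mm above the table at the start. Open end starts facing within 45 degrees of the way from rod tip to stand
- green_collar: spare octagonal collar in green plastic, 48 mm across flats, 20 mm long, standing on a flat; not wanted, leave alone. Origin: middle of its bore, axis along own y
- lamp_a: silvered reflector lamp standing face down, 90 mm across, 108 mm high, brass cap up; origin under its centre; bystander
- lamp_b: a second reflector lamp like lamp_a; bystander
- radio: black hand-held radio lying flat, 50 x 100 x 32 mm plus stub aerial along own +y; origin under its centre; bystander
- screwdriver: screwdriver lying on the table; bystander
- plug: white mains plug, 48 x 48 x 26 mm, brass pins up; origin under its centre; bystander
- jar: glass jar with lid, 64 mm across, 70 mm high; origin under its centre; bystander

How it is judged:
By the outcome, as a careful person would: the job done as asked, in the order asked, and still so for the second after the job is handed in, with the robot touching nothing.
It also fails if it takes over 72 s, if anything falls off the work surface, if the arm or the gripper's body presses on something with over 40 N, if the wrist force passes 120 N, or if a joint passes its speed limit or range.

## Working session

There is one attempt and no reset: what is moved stays moved. The work goes in short steps, Python scripts to look and compute and a tool call to move; the robot and the scene stay as the last step left them, time stands still between calls to the robot, and variables do not carry over. Pictures are saved under pics/ and viewed, at most 10 in all, crops included, and the job is handed in when it is done.

Besides the shell and the picture viewer there is one more tool, called as name(argument=value, ...) on one line, values as JSON. step_arm: Moves the arm, as the interface text tells. Its arguments: {"type":"object","properties":{"commands":{"type":"array"}},"required":["commands"]}

```bash
mkdir -p pics; ls; python3 - <<'E'
from bench import r
import cv2,numpy as np
a=r.snapshot("scene");b=r.snapshot("side")
cv2.imwrite("pics/scene0.png",a[:,:,::-1]);cv2.imwrite("pics/side0.png",b[:,:,::-1])
for n in("scene","side","wrist"):print(n,r.calibration(n))
print(r.observe())
E
```

```text
pics
scene {'fx': 366.27143999060024, 'fy': 366.27143999060024, 'cx': 251.42612358260328, 'cy': 195.09110613397584, 'k1': -0.03757104322575225, 'eye': array([ 0.87427415, -0.61030441,  0.70226282]), 'orientation': array([-0.40310503,  0.88396971,  0.21507   , -0.09924099])}
side {'fx': 466.2369496410148, 'fy': 466.2369496410148, 'cx': 254.73424461078739, 'cy': 190.94744752765814, 'k1': -0.022861723697112472, 'eye': array([0.00377197, 0.87661279, 1.09683948]), 'orientation': array([ 0.10054385, -0.24735946,  0.8896969 , -0.37032911])}
wrist {'fx': 302.9387316262848, 'fy': 302.9387316262848, 'cx': 255.51798931022313, 'cy': 192.50984410967962, 'k1': -0.06598085997008418, 'T_tool_cam': array([[-7.79381567e-04, -9.51698186e-01, -3.07034127e-01,
         7.91521664e-02],
       [ 9.99999524e-01, -9.21965258e-04,  3.19350388e-04,
         1.80243423e-04],
       [-5.86999983e-04, -3.07033732e-01,  9.51698452e-01,
        -1.42640642e-01],
       [ 0.00000000e+00,  0.00000000e+00,  0.00000000e+00,
         1.00000000e+00]])}
{'time_s': 0.1, 'q': array([-8.15899196e-01,  3.59359692e-01,  1.11791903e-02, -2.94933166e-04,
       -1.22408989e+00, -2.88108518e-01]), 'dq': array([-0.00024171, -0.0013744 ,  0.00335316, -0.00030979,  0.00011891,
       -0.0004321 ]), 'effort': array([-1.86582409e-03, -5.84761977e+01,  2.94110441e+01,  6.95453390e+00,
       -3.15706435e-03,  2.30383819e-06]), 'eef_pos': array([ 0.30356181, -0.60242993,  0.23044358]), 'ee_rot': array([-2.46954424e-04, -2.31232210e-01,  9.72898300e-01,  7.08136379e-04]), 'contact_force': array([ 0.25670245, -0.04681269, -0.31229117]), 'wrist_torque': array([ 0.0352071 , -0.06136152, -0.016552  ]), 'gripper_force': 0.0, 'opening': 0.9984049791734867}
```

View pics/scene0.png

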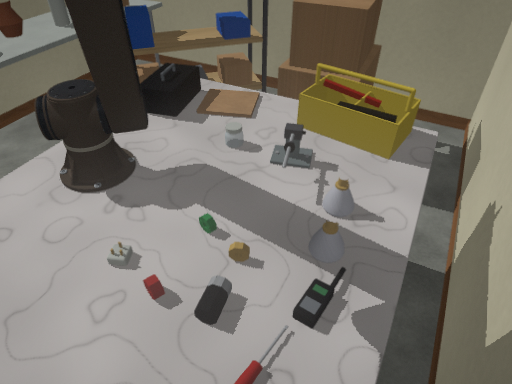

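View pics/side0.png

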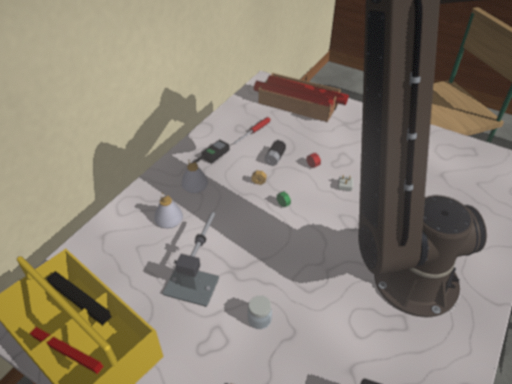

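The scene picture shows red (153,287), brass (239,251), cap with its steel mouth up-right (213,298), green (208,223), and the stand at (292,150) with the rod towards the camera. The side picture shows red (314,159), brass (259,177), cap (276,152), stand (190,280) and rod tip at about (212,215).

```bash
cat > h.py <<'E'
import numpy as np,cv2
from scipy.spatial.transform import Rotation as R
from bench import r
def rot(q): return R.from_quat([q[1],q[2],q[3],q[0]])
def cam(n,s=None):
    c=r.calibration(n)
    if n=="wrist":
        T=c["T_tool_cam"];M=rot(s["ee_rot"]).as_matrix()
        return c,s["eef_pos"]+M@T[:3,3],M@T[:3,:3]
    return c,np.array(c["eye"]),rot(c["orientation"]).as_matrix()
def ray(C,uv):
    c,e,M=C
    d=np.array([(uv[0]-c["cx"])/c["fx"],(uv[1]-c["cy"])/c["fy"]]);p=d.copy()
    for _ in range(10):p=d/(1+c["k1"]*(p@p))
    v=M@np.r_[p,1];return e,v/np.linalg.norm(v)
def plane(C,uv,z):
    e,v=ray(C,uv);return e+v*(z-e[2])/v[2]
def two(r1,r2):
    (a,u),(b,v)=r1,r2
    A=np.c_[u,-v];t=np.linalg.lstsq(A,b-a,rcond=None)[0]
    p,q=a+u*t[0],b+v*t[1];return (p+q)/2,np.linalg.norm(p-q)
def proj(C,P):
    c,e,M=C;x=M.T@(np.asarray(P)-e);x=x[:2]/x[2];x=x*(1+c["k1"]*(x@x))
    return x*[c["fx"],c["fy"]]+[c["cx"],c["cy"]]
E
python3 - <<'E'
from h import *
np.set_printoptions(precision=3,suppress=True)
S=cam("scene");D=cam("side")
for n,a,b,z in [("red",(153,287),(314,159),.024),("brass",(239,251),(259,177),.024),("cap",(213,298),(276,152),.024),("green",(208,223),(284,199),.024),("tip",(286,164),(212,215),.1),("rodback",(292,143),(190,262),.1),("lampA",(342,183),(166,201),.108),("lampB",(331,226),(192,166),.108),("plug",(120,255),(345,183),.01),("jar",(234,128),(260,303),.07),("radio",(314,301),(215,151),.03)]:
    print(n,plane(S,a,z)[:2],plane(D,b,z)[:2],*two(ray(S,a),ray(D,b)))
a=cv2.imread("pics/scene0.png")[110:180,250:330];b=cv2.imread("pics/side0.png")[200:310,150:240]
cv2.imwrite("pics/crop0.png",np.hstack([cv2.resize(a,(400,350),interpolation=2),cv2.resize(b,(286,350),interpolation=2)]))
E
```

```text
red [ 0.463 -0.29 ] [ 0.458 -0.294] [ 0.46  -0.292  0.024] 0.005299509006577689
brass [ 0.581 -0.113] [ 0.576 -0.114] [ 0.579 -0.114  0.023] 0.004836874753394951
cap [ 0.595 -0.253] [ 0.591 -0.258] [ 0.593 -0.255  0.025] 0.005810532492518999
green [ 0.464 -0.067] [ 0.455 -0.067] [ 0.459 -0.067  0.022] 0.007298219462808807
tip [0.578 0.167] [0.57  0.164] [0.575 0.165 0.099] 0.008534761110377882
rodback [0.552 0.273] [0.525 0.331] [0.538 0.315 0.072] 0.002497716215111361
lampA [0.744 0.146] [0.713 0.194] [0.735 0.177 0.082] 0.006776196695841012
lampB [ 0.767 -0.015] [0.74 0.03] [0.76  0.009 0.083] 0.004328671636049058
plug [ 0.323 -0.248] [ 0.321 -0.252] [ 0.322 -0.249  0.011] 0.004072399528148806
jar [0.328 0.313] [0.314 0.326] [0.319 0.323 0.062] 0.006299821092964922
radio [ 0.79  -0.165] [ 0.775 -0.144] [ 0.787 -0.157  0.016] 0.0034186162941946523
```

View pics/crop0.png

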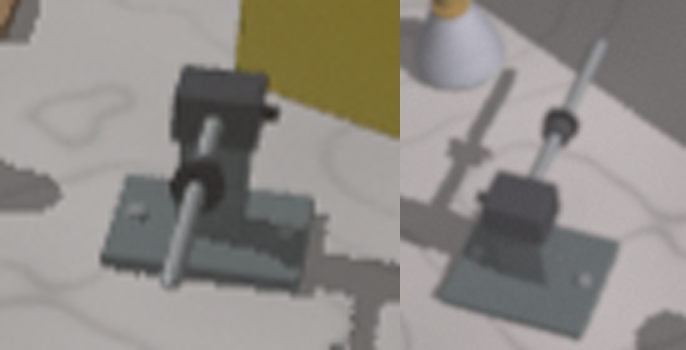

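The crop shows the rod tip at scene (284,166.6) and side (213,213). The rod enters the clamp block at scene (292.4,136) and side (192,255), and the buffer ring sits about mid-rod. Next I'll move over the parts to look with the wrist camera.

step_arm(commands=[[[0,0,5],[1.5,2.6,0.1],100],[[0,0,5],[1.5,2.6,0.1],100],[[0,0,5],[1.5,2.6,0.1],100],[[0,0,5],[1.5,2.6,0.1],100],[[0,0,5],[1.5,2.6,0.1],100]])

```text
time_s: 0.52
eef_pos: [0.379, -0.4714, 0.2359]
ee_rot: [-0.0, -0.438, 0.899, 0.0]
contact_force: [1.5, 0.1, -0.8]
opening: 1.003
gripper_force: 0.0
```

step_arm(commands=[[[0,0,5],[1.5,2.6,0.1],100],[[0,0,5],[1.5,2.6,0.1],100],[[0,0,5],[1.5,2.6,0.1],100],[[0,0,5],[1.5,2.6,0.1],100],[[0,0,5],[1.5,2.6,0.1],100]])

```text
time_s: 0.93
eef_pos: [0.454, -0.3413, 0.2411]
ee_rot: [-0.0, -0.622, 0.783, 0.0]
contact_force: [0.9, -0.5, -0.3]
opening: 1.0
gripper_force: 0.0
```

step_arm(commands=[[[0,0,5],[1.5,2.6,0.1],100],[[0,0,5],[1.5,2.6,0.1],100],[[0,0,5],[1.5,2.6,0.1],100],[[0,0,5],[1.5,2.6,0.1],100],[[0,0,5],[1.5,2.6,0.1],100]])

```text
time_s: 1.35
eef_pos: [0.529, -0.2113, 0.2461]
ee_rot: [0.0, 0.777, -0.629, -0.0]
contact_force: [1.2, -0.5, 1.2]
opening: 1.003
gripper_force: 0.0
```

```bash
python3 - <<'E'
from h import *
np.set_printoptions(precision=3,suppress=True)
S=cam("scene");D=cam("side")
t=two(ray(S,(284,166.6)),ray(D,(213,213)));b=two(ray(S,(292.4,136)),ray(D,(192,255)));print(t,b)
d=b[0]-t[0];print(np.linalg.norm(d),np.degrees(np.arctan2(d[1],d[0])))
d=plane(D,(192,255),.1)-plane(D,(213,213),.1);print(d,np.degrees(np.arctan2(d[1],d[0])))
d=plane(S,(292.4,136),.1)-plane(S,(284,166.6),.1);print(d,np.degrees(np.arctan2(d[1],d[0])))
r.snapshot("wrist")
s=r.observe();w=r.snapshot("wrist");cv2.imwrite("pics/w1.png",w[:,:,::-1])
np.savez("w1.npz",**s);print(s["eef_pos"],s["q"],s["contact_force"])
E
```

```text
(array([0.576, 0.155, 0.098]), np.float64(0.004057986601183066)) (array([0.536, 0.31 , 0.099]), np.float64(0.0039131673737628735))
0.16011691720265947 104.23043153072717
[-0.038  0.154  0.   ] 103.9651091769164
[-0.04   0.157  0.   ] 104.36879257463077
[ 0.532 -0.208  0.246] [-0.031  0.178 -0.2   -0.001 -1.192  0.249] [2.047 1.516 1.073]
```

View pics/w1.png

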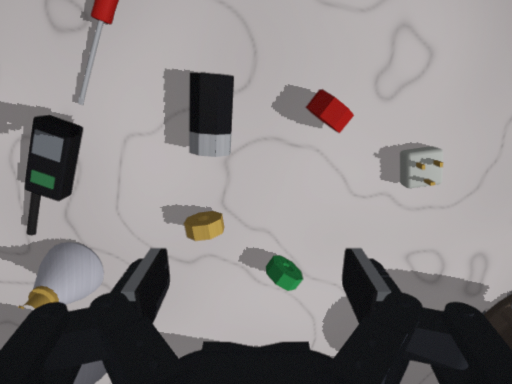

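The wrist picture shows red (330,110), brass (205,226), cap (211,114) with its steel mouth down towards the stand, and green (284,272). I'll enlarge these to get the face edges.

```bash
python3 - <<'E'
import cv2,numpy as np
a=cv2.imread("pics/w1.png")
f=lambda x,y,w,h:cv2.resize(a[y:y+h,x:x+w],(w*6,h*6),interpolation=cv2.INTER_CUBIC)
L=np.vstack([f(298,80,64,60),f(173,202,64,40)])
Rr=f(180,62,64,100)
cv2.imwrite("pics/crop1.png",np.hstack([L,Rr]))
E
```

```text
(no output)
```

View pics/crop1.png

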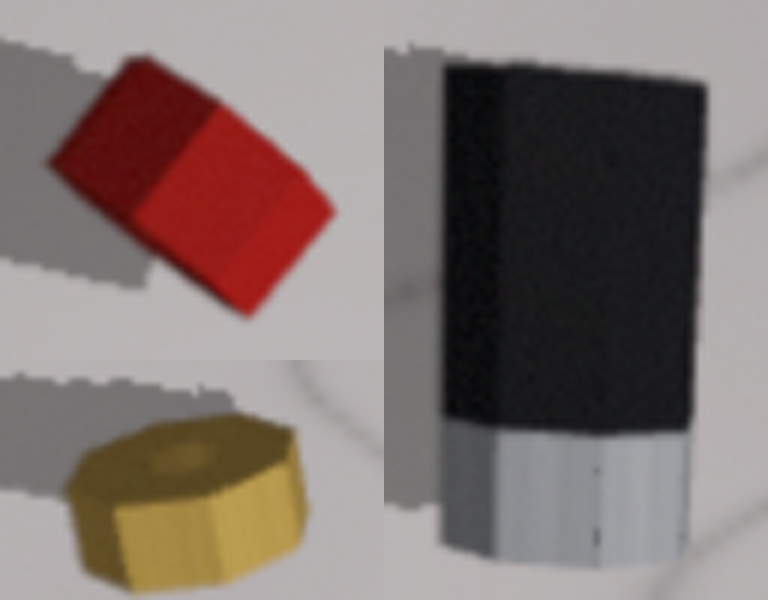

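The crop shows these top flats (z = 48 mm):
- **Red:** edge (218,102)-(133,215), far edge (303,172)-(228,262).
- **Brass:** (115,508), (215,495), (225,583), (135,593).
- **Cap:** left edge (505,65)-(497,558), mouth edge to (602,562).

```bash
python3 - <<'E'
from h import *
np.set_printoptions(precision=4,suppress=True)
s=dict(np.load("w1.npz"));W=cam("wrist",s)
def T(L,x0,y0,dx=0): return [plane(W,((x-dx)/6+x0,y/6+y0),.048)[:2] for x,y in L]
def ang(d):return np.degrees(np.arctan2(d[1],d[0]))
P=T([(218,102),(133,215),(303,172),(228,262)],298,80);P=np.array(P)
print("red",P.mean(0),ang(P[1]-P[0]),ang(P[3]-P[2]),np.linalg.norm(P[1]-P[0]),np.linalg.norm(P[2]-P[0]))
P=np.array(T([(115,508-360),(215,495-360),(135,593-360),(225,583-360)],173,202))
print("brass",P.mean(0),ang(P[2]-P[0]),ang(P[3]-P[1]),ang(P[1]-P[0]),ang(P[3]-P[2]),np.linalg.norm(P[2]-P[0]),np.linalg.norm(P[1]-P[0]))
P=np.array(T([(505,65),(497,558),(602,562)],180,62,384))
a=P[1]-P[0];print("cap",P,ang(a),ang(P[2]-P[1]),np.linalg.norm(a),np.linalg.norm(P[2]-P[1]),"centre",(P[0]+P[1])/2+(P[2]-P[1])/2)
M=rot(s["ee_rot"]).as_matrix();print("toolx",ang(M[:2,0]))
E
```

```text
red [ 0.4598 -0.2876] 67.04529459525288 64.67035538169091 0.02469009704767552 0.02051340787184187
brass [ 0.5784 -0.1118] 110.88292576970647 105.55065508353425 -159.3995191122034 -160.33994425234198 0.019586437413319398 0.020981075829492924
cap [[ 0.6106 -0.2951]
 [ 0.5974 -0.2075]
 [ 0.5777 -0.211 ]] 98.57203501132379 -169.91476356443562 0.08865587242409262 0.020011346071514103 centre [ 0.5941 -0.253 ]
toolx -77.54008909066046
```

step_arm(commands=[[[0,0,-6.1],[-1.4,-1.5,-1],100],[[0,0,-6.1],[-1.4,-1.5,-1],100],[[0,0,-6.1],[-1.4,-1.5,-2],100],[[0,0,-6.1],[-1.4,-1.5,-2.5],90],[[0,0,-6.1],[-1.4,-1.5,-3],80]])

```text
time_s: 1.87
eef_pos: [0.4585, -0.2887, 0.1515]
ee_rot: [0.001, -0.58, 0.814, -0.001]
contact_force: [-0.0, -0.8, -1.0]
opening: 0.803
gripper_force: 0.0
```

step_arm(commands=[[[0,0,-6],[0,0,-3],78],[[0,0,0],[0,0,-3],78],[[0,0,0],[0,0,0],78],[[0,0,0],[0,0,0],78]])

```text
time_s: 2.2
eef_pos: [0.4575, -0.2879, 0.0904]
ee_rot: [-0.001, -0.539, 0.842, 0.001]
contact_force: [0.4, -0.3, 0.6]
opening: 0.777
gripper_force: 0.0
```

```bash
python3 - <<'E'
from h import *
np.set_printoptions(precision=4,suppress=True)
s=r.observe();w=r.snapshot("wrist");cv2.imwrite("pics/w2.png",w[:,:,::-1]);np.savez("w2.npz",**s)
M=rot(s["ee_rot"]).as_matrix();print(s["eef_pos"],np.degrees(np.arctan2(M[1,0],M[0,0])),M[:,2],s["opening"],s["contact_force"])
W=cam("wrist",s)
hsv=cv2.cvtColor(w,cv2.COLOR_RGB2HSV)
m=((hsv[...,0]<8)|(hsv[...,0]>172))&(hsv[...,1]>150)&(hsv[...,2]>30);m=m.astype(np.uint8)
n,l,st,c=cv2.connectedComponentsWithStats(m);i=1+np.argmax(st[1:,4]);print(st[i],c[i])
print(proj(W,[.4598,-.2876,.048]),plane(W,c[i],.04))
E
```

```text
[ 0.4575 -0.2879  0.0904] -114.75023652469777 [-0.0039  0.0006 -1.    ] 0.7766543847696973 [ 0.4284 -0.2881  0.6385]
[ 217  185   68   55 3363] [251.1751 211.8228]
[251.4835 221.8809] [ 0.4584 -0.2914  0.04  ]
```

View pics/w2.png

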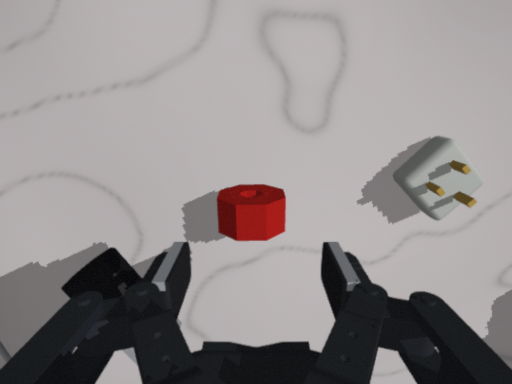

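The picture shows the red collar at (251,222), nearly centred between the fingers (186..326) and square to them. I'll nudge 3 mm, descend, close and lift.

step_arm(commands=[[[0,0,0],[0.35,0.05,-2],78],[[0,0,0],[0,0,-3],78],[[0,0,0],[0,0,-3],78],[[0,0,0],[0,0,-0.6],78],[[0,0,0],[0,0,0],70]])

```text
time_s: 2.67
eef_pos: [0.4622, -0.2872, 0.0053]
ee_rot: [-0.001, -0.539, 0.842, 0.001]
contact_force: [0.7, 1.1, 0.3]
opening: 0.699
gripper_force: 0.0
```

step_arm(commands=[[[0,0,0],[0,0,0],30],[[0,0,0],[0,0,0],30],[[0,0,0],[0,0,0],30],[[0,0,0],[0,0,0],30],[[0,0,0],[0,0,0],30]])

```text
time_s: 3.08
eef_pos: [0.4639, -0.2877, 0.0075]
ee_rot: [0.001, -0.539, 0.842, -0.001]
contact_force: [0.5, 1.0, 8.9]
opening: 0.551
gripper_force: 62.4
```

step_arm(commands=[[[0,0,0],[0,0,1],30],[[0,0,0],[0,0,3.5],30],[[0,0,0],[0,0,3.5],30],[[0,0,2.75],[0.7,3.4,1],30],[[0,0,2.75],[0.7,3.4,1],30]])

```text
time_s: 3.5
eef_pos: [0.4772, -0.2198, 0.1086]
ee_rot: [0.002, -0.578, 0.816, -0.002]
contact_force: [0.5, 0.6, -1.0]
opening: 0.55
gripper_force: 61.8
```

step_arm(commands=[[[0,0,2.75],[0.7,3.6,1],30],[[0,0,2.75],[0.7,3.6,1],30],[[0,0,2.75],[0.7,3.6,1],30],[[0,0,2.75],[0.7,3.6,1],30],[[0,0,2.75],[0.7,3.6,1],30]])

```text
time_s: 3.92
eef_pos: [0.5112, -0.0375, 0.1574]
ee_rot: [0.001, -0.673, 0.739, -0.0]
contact_force: [1.1, 0.2, -0.5]
opening: 0.548
gripper_force: 61.9
```

step_arm(commands=[[[0,0,2.75],[0.7,3.6,1],30],[[0,0,2.75],[0.7,3.6,1],30],[[0,0,2.75],[0.7,3.6,1],30],[[0,0,2.75],[0.7,3.6,1],30],[[0,0,2.75],[0.7,3.6,1],30]])

```text
time_s: 4.33
eef_pos: [0.546, 0.1425, 0.2075]
ee_rot: [-0.001, 0.757, -0.653, 0.0]
contact_force: [0.9, -0.7, -0.2]
opening: 0.549
gripper_force: 61.8
```

step_arm(commands=[[[0,0,2.75],[0.7,3.6,1],30],[[0,0,2.75],[0.7,3.6,1],30],[[0,0,0],[0,0,0],30],[[0,0,0],[0,0,0],30]])

```text
time_s: 4.67
eef_pos: [0.5603, 0.2146, 0.2266]
ee_rot: [-0.001, 0.787, -0.616, 0.0]
contact_force: [-0.2, 0.3, 1.1]
opening: 0.554
gripper_force: 61.8
```

```bash
python3 - <<'E'
from h import *
np.set_printoptions(precision=4,suppress=True)
s=r.observe();w=r.snapshot("wrist");cv2.imwrite("pics/w3.png",w[:,:,::-1]);np.savez("w3.npz",**s)
M=rot(s["ee_rot"]).as_matrix();print(s["eef_pos"],np.degrees(np.arctan2(M[1,0],M[0,0])),M[:,2],s["opening"],s["contact_force"],s["q"])
W=cam("wrist",s)
t=np.array([.576,.155,.1]);d=np.array([-.245,.97,0])
for k in(0,.05,.1,.15):print(proj(W,t+d*k))
E
```

```text
[0.5603 0.2146 0.2266] -76.10988224904902 [ 0.0011  0.001  -1.    ] 0.5538916676230854 [-0.1839  0.3099  1.1356] [ 0.6912  0.2386 -0.1683 -0.     -1.1625 -0.4487]
[254.0103 115.5103]
[254.4036 171.595 ]
[254.7611 222.0468]
[255.0841 267.1948]
```

View pics/w3.png

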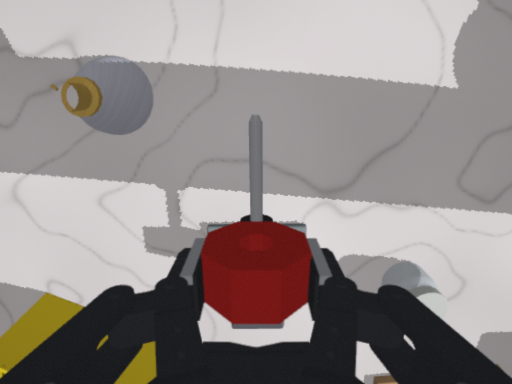

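The picture shows the rod straight ahead from tip (256,115) to the buffer's top edge at about (256,215), and the red collar held squarely, centred at about (256,243). I'll fit the rod line and the buffer row from pixels.

```bash
python3 - <<'E'
from h import *
np.set_printoptions(precision=4,suppress=True)
s=dict(np.load("w3.npz"));W=cam("wrist",s);im=cv2.imread("pics/w3.png");g=cv2.cvtColor(im,cv2.COLOR_BGR2GRAY).astype(float)
C=[]
for y in range(128,206,3):
    gx=np.abs(np.gradient(cv2.GaussianBlur(g[y-1:y+2,235:278],(3,1),0).mean(0)))
    l=np.argmax(gx[:21]);rr=21+np.argmax(gx[21:]);C.append((235+(l+rr)/2,y,rr-l))
C=np.array(C);print(C[::4])
P=np.array([plane(W,c[:2],.1)[:2] for c in C])
d=np.polyfit(P[:,1],P[:,0],1);ang=np.degrees(np.arctan2(1,d[0]));print("dir",ang,"x at y=.155,.25",np.polyval(d,[.155,.25]))
print("col",g[106:124,255].astype(int),"buf",g[200:226,256].astype(int),g[200:226,248].astype(int))
tip=plane(W,(255.5,115),.1);print("tip",tip)
for y in(213,215,217):print(y,np.linalg.norm((plane(W,(256,y),.116)-tip)[:2]))
# collar edges
h=cv2.cvtColor(im,cv2.COLOR_BGR2HSV);m=((h[...,0]<8)|(h[...,0]>172))&(h[...,1]>150)&(h[...,2]>30)
for y in(250,262,270):x=np.where(m[y])[0];print(y,x.min(),x.max(),(x.min()+x.max())/2)
M=rot(s["ee_rot"]).as_matrix()
print("bore centre proj",proj(W,s["eef_pos"]+M@[0,0,-.0165]),"tool axis line proj at tip dist",)
E
```

```text
[[255.  128.   14. ]
 [255.  140.   14. ]
 [255.5 152.   13. ]
 [255.5 164.   13. ]
 [255.5 176.   13. ]
 [255.5 188.   13. ]
 [256.  200.   12. ]]
dir 104.50530239297784 x at y=.155,.25 [0.5752 0.5507]
col [152 152 152 152 152 152 153 152 143 126 119 120 119 119 118 117 117 117] buf [113 113 114 115 114 114 114 114 114 114 113 114 114 114 114 115 114 114
 114 114 112  84  53  45  45  48] [215 215 214 215 214 214 213 214 213 214 213 214 214 211 180  78  22  23
  23  23  27  37  43  46  46  48]
tip [0.5749 0.1543 0.1   ]
213 0.08470998850061968
215 0.08664514003356605
217 0.08858914659491844
250 202 309 255.5
262 202 309 255.5
270 202 309 255.5
bore centre proj [254.1322 267.635 ] tool axis line proj at tip dist
```

step_arm(commands=[[[0,0,0.6],[0.8,-3.2,0],30],[[0,0,0],[0.8,-3.2,0],30],[[0,0,0],[0.9,-3.3,0],30],[[0,0,0],[0,0,-3.5],30],[[0,0,0],[0,0,-3.5],30]])

```text
time_s: 5.13
eef_pos: [0.5864, 0.113, 0.1572]
ee_rot: [-0.002, 0.789, -0.615, 0.001]
contact_force: [-0.7, 0.5, -1.3]
opening: 0.553
gripper_force: 61.8
```

step_arm(commands=[[[0,0,0],[0,0,-3.5],30],[[0,0,0],[0,0,-3.5],30],[[0,0,0],[0,0,-0.3],30],[[0,0,0],[0,0,0],30],[[0,0,0],[0,0,0],30]])

```text
time_s: 5.55
eef_pos: [0.5861, 0.1153, 0.0841]
ee_rot: [-0.0, 0.79, -0.613, 0.001]
contact_force: [-0.4, 0.4, -0.0]
opening: 0.548
gripper_force: 61.8
```

```bash
cat > st.py <<'E'
from h import *
np.set_printoptions(precision=4,suppress=True)
import sys
T=np.array([.5749,.1543]);u=np.array([-.2504,.9681]);n=np.array([.9681,.2504])
s=r.observe();p=s["eef_pos"]
M=rot(s["ee_rot"]).as_matrix()
print(p,"along",(p[:2]-T)@u,"lat(+x)",(p[:2]-T)@n,"yaw",np.degrees(np.arctan2(M[1,0],M[0,0])),"tilt",M[:2,2],"F",s["contact_force"],"Fu",s["contact_force"][:2]@u)
E
python3 st.py; python3 - <<'E'
from h import *
b=r.snapshot("side");a=r.snapshot("scene");np.savez("s1.npz",a=a,b=b)
A=cv2.resize(a[140:195,255:325,::-1],(420,330),interpolation=2);B=cv2.resize(b[165:265,170:245,::-1],(375,500),interpolation=2)[:330]
cv2.imwrite("pics/chk.png",np.hstack([A,B]))
E
python3 st.py
```

```text
[0.5861 0.1153 0.0841] along -0.04053371348069849 lat(+x) 0.0010557452066026522 yaw -75.67088024372931 tilt [0.0014 0.    ] F [-0.4465  0.4051 -0.0193] Fu 0.5040183036740317
[0.5867 0.1161 0.085 ] along -0.03991895644992133 lat(+x) 0.0018963807953646338 yaw -75.65040467925921 tilt [0.0036 0.0015] F [ 0.8109 -0.1078  0.8702] Fu -0.3073820924632692
```

step_arm(commands=[[[0,0,0],[-0.6,1.9,-0.05],30],[[0,0,0],[-0.1,0.4,0],30],[[0,0,0],[-0.1,0.4,0],30],[[0,0,0],[-0.1,0.4,0],30],[[0,0,0],[-0.1,0.4,0],30]])

```text
time_s: 6.07
eef_pos: [0.5755, 0.1511, 0.0826]
ee_rot: [-0.001, 0.79, -0.613, 0.0]
contact_force: [-0.3, -0.5, 0.2]
opening: 0.551
gripper_force: 61.8
```

```bash
python3 st.py
```

```text
[0.5755 0.1511 0.0826] along -0.00323449098138262 lat(+x) -0.00018995568029504594 yaw -75.64011680051668 tilt [0.0011 0.0006] F [-0.2852 -0.4679  0.162 ] Fu -0.38158772400049534
```

step_arm(commands=[[[0,0,0],[-0.2,0.8,0],30],[[0,0,0],[-0.2,0.8,0],30],[[0,0,0],[-0.25,1,0],30],[[0,0,0],[-0.25,1,0],30],[[0,0,0],[-0.25,1,0],30]])

```text
time_s: 6.48
eef_pos: [0.5636, 0.1979, 0.0818]
ee_rot: [-0.0, 0.79, -0.613, 0.0]
contact_force: [-0.3, -0.3, 0.3]
opening: 0.553
gripper_force: 61.9
```

```bash
python3 st.py
```

```text
[0.5636 0.1979 0.0818] along 0.04502326098771173 lat(+x) -6.312406240236779e-05 yaw -75.64466704686923 tilt [ 0.0001 -0.    ] F [-0.2958 -0.3417  0.2934] Fu -0.25669133736932215
```

step_arm(commands=[[[0,0,0],[-0.25,1,0.05],30],[[0,0,0],[-0.25,0.9,0.05],30],[[0,0,0],[-0.1,0.3,0],30],[[0,0,0],[0,0.2,0],30],[[0,0,0],[0,0,0],30]])

```text
time_s: 6.9
eef_pos: [0.5576, 0.2212, 0.0827]
ee_rot: [0.0, 0.79, -0.613, -0.0]
contact_force: [0.2, -0.1, 0.6]
opening: 0.547
gripper_force: 61.8
```

step_arm(commands=[[[0,0,0],[-0.05,0.2,0],30],[[0,0,0],[-0.05,0.2,0],30]])

```text
time_s: 7.07
eef_pos: [0.5568, 0.2244, 0.0828]
ee_rot: [0.0, 0.79, -0.614, -0.0]
contact_force: [0.7, -0.7, 0.5]
opening: 0.548
gripper_force: 61.8
```

```bash
python3 st.py
```

```text
[0.5568 0.2244 0.0828] along 0.07241091565987734 lat(+x) -1.2190496145191078e-05 yaw -75.68968927014869 tilt [-0.0002 -0.0001] F [ 0.7435 -0.6507  0.4525] Fu -0.8160764787024993
```

step_arm(commands=[[[0,0,0],[-0.03,0.1,0],30],[[0,0,0],[-0.03,0.1,0],30],[[0,0,0],[0,0,0],30]])

```text
time_s: 7.32
eef_pos: [0.5562, 0.2267, 0.0828]
ee_rot: [0.0, 0.79, -0.613, -0.0]
contact_force: [-0.5, 0.3, -0.3]
opening: 0.546
gripper_force: 61.8
```

step_arm(commands=[[[0,0,0],[-0.03,0.1,0],30],[[0,0,0],[0,0,0],30]])

```text
time_s: 7.48
eef_pos: [0.5558, 0.2277, 0.0828]
ee_rot: [-0.0, 0.79, -0.613, -0.0]
contact_force: [0.6, -0.0, -0.3]
opening: 0.552
gripper_force: 61.8
```

```bash
python3 st.py
```

```text
[0.5558 0.2277 0.0828] along 0.07586798291274409 lat(+x) -7.201494217178898e-05 yaw -75.66139504892288 tilt [-0.  0.] F [ 0.5571 -0.0158 -0.3223] Fu -0.15478295679694923
```

Still no contact, so I'll keep feeling forward.

step_arm(commands=[[[0,0,0],[-0.05,0.15,0],30],[[0,0,0],[-0.05,0.15,0],30],[[0,0,0],[0,0,0],30]])

```text
time_s: 7.73
eef_pos: [0.5548, 0.231, 0.0828]
ee_rot: [-0.0, 0.79, -0.613, -0.0]
contact_force: [-0.1, -0.4, -0.3]
opening: 0.555
gripper_force: 61.8
```

step_arm(commands=[[[0,0,0],[-0.05,0.15,0],30],[[0,0,0],[0,0.15,0],30],[[0,0,0],[0,0,0],30]])

```text
time_s: 7.98
eef_pos: [0.5544, 0.234, 0.0828]
ee_rot: [-0.0, 0.79, -0.613, 0.0]
contact_force: [0.0, 0.8, 0.1]
opening: 0.554
gripper_force: 61.8
```

```bash
python3 st.py
```

```text
[0.5544 0.234  0.0828] along 0.08233336996026913 lat(+x) 0.00010187755223322456 yaw -75.64096272548652 tilt [0.0001 0.0001] F [0.0441 0.7696 0.0517] Fu 0.7340114432699446
```

```bash
python3 - <<'E'
from h import *
np.set_printoptions(precision=4,suppress=True)
T=np.array([.5749,.1543]);u=np.array([-.2504,.9681])
S=cam("scene");D=cam("side")
for a in((289.4,147.2),(288,151)):print("S",(plane(S,a,.1)[:2]-T)@u)
for b in((200.4,239.6),(202,235)):print("D",(plane(D,b,.1)[:2]-T)@u)
s=dict(np.load("w3.npz"));W=cam("wrist",s)
for k in(.085,.09,.095,.1,.105):print(k,proj(W,[*(T+u*k),.116]),proj(W,[*(T+u*k),.084]),proj(W,[*(T+u*k),.106]))
im=cv2.imread("pics/w3.png")
for y in range(211,228,1):print(y,im[y,232:282:3,1])
E
```

```text
S 0.09664242702354428
S 0.07595877106865895
D 0.10505133152222014
D 0.08849575953110851
0.085 [256.4776 213.3049] [256.4679 201.3772] [256.4744 209.3014]
0.09 [256.5355 218.4499] [256.5201 206.0713] [256.5304 214.297 ]
0.095 [256.5927 223.5345] [256.5718 210.7169] [256.5857 219.2364]
0.1 [256.6491 228.5592] [256.6228 215.3145] [256.6403 224.12  ]
0.105 [256.7049 233.5247] [256.6734 219.8643] [256.6943 228.9483]
211 [211 211 211 211 212 212 148 110 114 110 146 214 214 214 215 214 215]
212 [211 211 211 212 212 212 147 110 114 111 146 214 214 215 215 215 215]
213 [211 211 211 211 211 211 145 110 114 111 141 211 214 214 215 214 215]
214 [211 211 211 211 211 203 128 111 114 111  93 182 211 215 215 215 214]
215 [212 211 211 212 201 103  86 110 114 111  81  78 178 214 215 215 215]
216 [211 211 211 206 103  28  79 111 114 112  80  22  80 207 215 215 215]
217 [210 211 211 154  29  25  77 112 114 112  79  25  25 153 215 215 215]
218 [210 210 211  91  24  22  78 111 114 111  80  22  25  74 215 215 216]
219 [209 210 211  47  20  24  76 111 114 113  79  24  23  28 214 214 216]
220 [206 210 205  32  25  23  62 107 111 108  76  22  22  24 207 214 211]
221 [165 203 118  25  22  21  32  72  74  71  39  24  26  26 136 205 160]
222 [142 114  37  19  21  24  22  30  32  28  25  22  21  21  50 134 145]
223 [ 94  33  22  22  23  20  22  22  22  22  23  20  24  25  19  47 103]
224 [37 21 23 19 18 24 20 21 21 22 17 24 22 20 21 22 40]
225 [20 22 19 21 19 21 17 21 24 24 20 24 23 20 21 21 22]
226 [21 21 24 19 19 21 22 21 21 20 19 21 21 22 23 22 20]
227 [22 22 19 23 24 18 22 20 19 23 18 20 19 20 21 21 17]
```

The dark ring passes under the rod at rows 214-221, so I was seeing the lower part of the buffer's front face. That puts it at about 98 mm, 2-3 mm ahead of the collar.

step_arm(commands=[[[0,0,0],[-0.05,0.15,0],30],[[0,0,0],[0,0,0],30]])

```text
time_s: 8.15
eef_pos: [0.5538, 0.2354, 0.0828]
ee_rot: [-0.0, 0.79, -0.613, 0.0]
contact_force: [-0.5, 0.4, 0.4]
opening: 0.554
gripper_force: 61.8
```

step_arm(commands=[[[0,0,0],[-0.03,0.1,0],30],[[0,0,0],[0,0,0],30]])

```text
time_s: 8.32
eef_pos: [0.5535, 0.2364, 0.0828]
ee_rot: [-0.0, 0.79, -0.613, 0.0]
contact_force: [0.3, -0.6, -1.3]
opening: 0.552
gripper_force: 61.8
```

step_arm(commands=[[[0,0,0],[-0.03,0.1,0],30],[[0,0,0],[0,0,0],30]])

```text
time_s: 8.48
eef_pos: [0.5532, 0.2372, 0.0828]
ee_rot: [0.0, 0.79, -0.613, 0.0]
contact_force: [1.6, -0.8, -0.8]
opening: 0.55
gripper_force: 61.8
```

```bash
python3 st.py
```

```text
[0.5532 0.2372 0.0828] along 0.08564416887265369 lat(+x) -0.00023163786239602808 yaw -75.65063272708643 tilt [-0.0001 -0.0003] F [ 1.6148 -0.7876 -0.7697] Fu -1.1668412574096052
```

step_arm(commands=[[[0,0,0],[-0.03,0.1,0],30],[[0,0,0],[0,0,0],30]])

```text
time_s: 8.65
eef_pos: [0.553, 0.2378, 0.0828]
ee_rot: [0.0, 0.79, -0.613, 0.0]
contact_force: [1.2, -3.2, -1.4]
opening: 0.55
gripper_force: 61.8
```

step_arm(commands=[[[0,0,0],[-0.02,0.05,0],30],[[0,0,0],[0,0,0],30]])

```text
time_s: 8.82
eef_pos: [0.5529, 0.2382, 0.0828]
ee_rot: [0.0, 0.79, -0.613, 0.0]
contact_force: [2.4, -4.2, -1.5]
opening: 0.554
gripper_force: 61.8
```

```bash
python3 st.py
```

```text
[0.5529 0.2382 0.0828] along 0.0867488497936775 lat(+x) -0.0002888932889028233 yaw -75.65927792718408 tilt [ 0.     -0.0007] F [ 2.3899 -4.246  -1.4654] Fu -4.709027108762528
```

step_arm(commands=[[[0,0,0],[0.03,-0.1,-0.1],30],[[0,0,0],[0,0,0],75],[[0,0,0],[0,0,0],75],[[0,0,0],[0,0,0],75],[[0,0,0],[0,0,1],75]])

```text
time_s: 9.23
eef_pos: [0.5519, 0.2373, 0.0903]
ee_rot: [0.001, 0.79, -0.613, -0.001]
contact_force: [-0.5, 0.4, -0.2]
opening: 0.746
gripper_force: 0.0
```

step_arm(commands=[[[0,0,0],[0,0,3],75],[[0,0,0],[0,0,4],75],[[0,0,0],[0,0,4],75],[[0,0,0.5],[0.2,-3.2,0],75],[[0,0,0.5],[0.2,-3.5,0],75]])

```text
time_s: 9.65
eef_pos: [0.5585, 0.1725, 0.2058]
ee_rot: [-0.003, 0.796, -0.605, 0.001]
contact_force: [0.1, -0.7, -1.4]
opening: 0.752
gripper_force: 0.0
```

step_arm(commands=[[[0,0,0.5],[0.2,-3.5,0],75],[[0,0,0.5],[0.3,-3.5,0],75],[[0,0,0.5],[0.3,-3.5,0],75],[[0,0,0.5],[0.3,-3.5,0],75],[[0,0,0.5],[0.3,-3.5,0],75]])

```text
time_s: 10.07
eef_pos: [0.571, -0.0057, 0.203]
ee_rot: [-0.001, 0.809, -0.588, 0.0]
contact_force: [1.4, 0.3, 0.4]
opening: 0.748
gripper_force: 0.0
```

step_arm(commands=[[[0,0,0.5],[0.3,-3.5,-1],75],[[0,0,0.5],[0.3,-3.5,-3],75],[[0,0,0],[0,-3.5,-3],75],[[0,0,0],[0,0,-3],75],[[0,0,0],[0,0,-1],75]])

```text
time_s: 10.48
eef_pos: [0.5743, -0.1041, 0.0944]
ee_rot: [0.001, 0.812, -0.583, -0.002]
contact_force: [-1.3, -0.1, -0.4]
opening: 0.751
gripper_force: 0.0
```

step_arm(commands=[[[0,0,0],[0,0,0],75],[[0,0,0],[0,0,0],75]])

```text
time_s: 10.65
eef_pos: [0.5774, -0.1019, 0.0986]
ee_rot: [0.0, 0.814, -0.581, 0.0]
contact_force: [-0.2, -0.3, 0.1]
opening: 0.749
gripper_force: 0.0
```

```bash
python3 - <<'E'
from h import *
np.set_printoptions(precision=4,suppress=True)
s=r.observe();w=r.snapshot("wrist");a=r.snapshot("scene");b=r.snapshot("side");np.savez("w4.npz",**s)
A=cv2.resize(a[130:180,260:320,::-1],(360,300),interpolation=2);B=cv2.resize(b[195:265,170:240,::-1],(350,350),interpolation=2)[:300]
cv2.imwrite("pics/w4.png",np.vstack([cv2.resize(w[120:290,130:380,::-1],(710,483))[:300],np.hstack([A,B])]))
M=rot(s["ee_rot"]).as_matrix();print(s["eef_pos"],np.degrees(np.arctan2(M[1,0],M[0,0])),s["opening"],s["contact_force"])
W=cam("wrist",s)
h=cv2.cvtColor(w,cv2.COLOR_RGB2HSV)
m=((h[...,0]>15)&(h[...,0]<32)&(h[...,1]>110)&(h[...,2]>40)).astype(np.uint8);m[:,:]=m
n,l,st,c=cv2.connectedComponentsWithStats(m);i=1+np.argsort(-st[1:,4])[:3];print(st[i],c[i])
print(proj(W,[.5784,-.1118,.048]),proj(W,s["eef_pos"]-[0,0,.042]))
E
```

```text
[ 0.5774 -0.1019  0.0986] -71.08951723594274 0.7488742384811631 [-0.2046 -0.3231  0.1143]
[[ 224  171   67   44 2624]] [[257.37   192.1513]]
[257.9739 201.4804] [254.6645 219.6647]
```

View pics/w4.png

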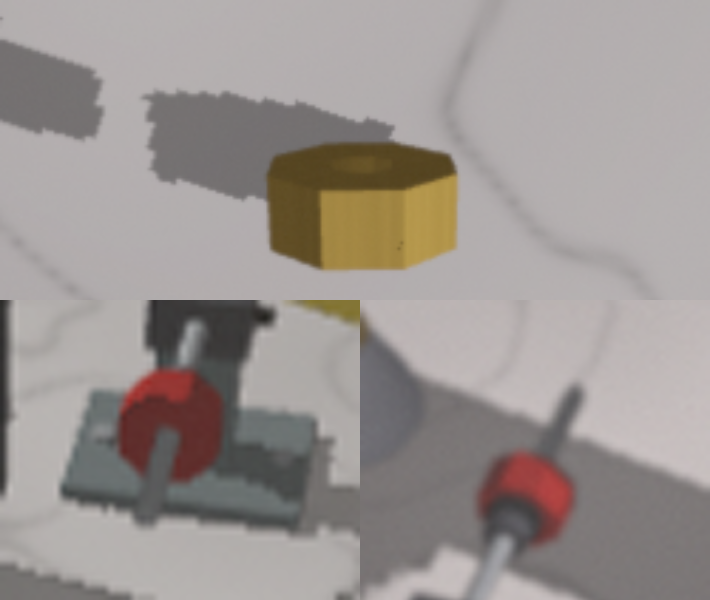

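The picture shows the brass collar square to the gripper, with its top flat centred at about wrist pixel (258,200). The lower crops show the red collar on the rod against the buffer. Now I'll grasp the brass.

step_arm(commands=[[[0,0,0],[0.1,-1,-2],75],[[0,0,0],[0,0,-3],75],[[0,0,0],[0,0,-3],75],[[0,0,0],[0,0,-1],75],[[0,0,0],[0,0,0],75]])

```text
time_s: 11.22
eef_pos: [0.5767, -0.112, 0.0063]
ee_rot: [0.001, 0.814, -0.582, -0.001]
contact_force: [0.1, 0.3, 0.8]
opening: 0.747
gripper_force: 0.0
```

step_arm(commands=[[[0,0,0],[0,0,0],30],[[0,0,0],[0,0,0],30],[[0,0,0],[0,0,0],30],[[0,0,0],[0,0,0],30]])

```text
time_s: 11.55
eef_pos: [0.5792, -0.1122, 0.0096]
ee_rot: [-0.001, 0.813, -0.582, 0.001]
contact_force: [-0.8, 1.5, 7.0]
opening: 0.553
gripper_force: 62.2
```

```bash
python3 st.py
```

```text
[ 0.5792 -0.1122  0.0096] along -0.2590803789446819 lat(+x) -0.06255775835662672 yaw -71.12805234868806 tilt [0.0034 0.0003] F [-0.8492  1.4756  7.0316] Fu 1.6411933049099214
```

step_arm(commands=[[[0,0,0],[0,0,1],30],[[0,0,0],[0,0,3.2],30],[[0,0,0],[0,0,3.2],30],[[0,0,-1.5],[0.1,2.8,0],30],[[0,0,-1.5],[0.1,3.5,0],30]])

```text
time_s: 11.97
eef_pos: [0.5811, -0.0502, 0.0851]
ee_rot: [-0.002, 0.796, -0.605, 0.002]
contact_force: [0.5, 0.3, -0.7]
opening: 0.547
gripper_force: 61.9
```

step_arm(commands=[[[0,0,-1.5],[0.1,3.5,0],30],[[0,0,0],[0.1,3.5,0],30],[[0,0,0],[0.1,3.5,0],30],[[0,0,0],[0.1,3,0],30],[[0,0,0],[0,2.5,0],30]])

```text
time_s: 12.38
eef_pos: [0.5838, 0.1128, 0.0829]
ee_rot: [-0.001, 0.79, -0.613, 0.0]
contact_force: [0.8, -0.9, 0.1]
opening: 0.548
gripper_force: 61.9
```

step_arm(commands=[[[0,0,0],[0,0,0],30],[[0,0,0],[0,0,0],30],[[0,0,0],[0,0,0],30]])

```text
time_s: 12.63
eef_pos: [0.5835, 0.1105, 0.0822]
ee_rot: [-0.0, 0.79, -0.613, -0.0]
contact_force: [-0.4, -0.3, -1.3]
opening: 0.551
gripper_force: 61.9
```

```bash
python3 st.py; python3 -c "
from bench import r;r.snapshot('wrist')";python3 st.py
```

```text
[0.5835 0.1105 0.0822] along -0.04458762590434641 lat(+x) -0.002638500936085805 yaw -75.63101558688564 tilt [0.0001 0.0002] F [-0.3572 -0.3021 -1.3399] Fu -0.20305208498589053
[0.5836 0.11   0.0821] along -0.04510289396654537 lat(+x) -0.002712970551744945 yaw -75.67724131218206 tilt [0.     0.0001] F [-0.4268 -0.12   -0.2263] Fu -0.009258029941112562
```

step_arm(commands=[[[0,0,0],[-0.4,2.6,0.2],30],[[0,0,0],[0,0,0],30],[[0,0,0],[0,0,0],30]])

```text
time_s: 12.93
eef_pos: [0.5798, 0.1363, 0.084]
ee_rot: [-0.0, 0.79, -0.613, 0.0]
contact_force: [0.8, -0.5, -0.8]
opening: 0.552
gripper_force: 61.9
```

```bash
python3 st.py
```

```text
[0.5798 0.1363 0.084 ] along -0.01868473204159295 lat(+x) 0.0002422023801305833 yaw -75.65956518960164 tilt [0.0003 0.0002] F [ 0.8009 -0.5056 -0.8424] Fu -0.6900585863359009
```

step_arm(commands=[[[0,0,0],[-0.1,0.4,0],30],[[0,0,0],[-0.1,0.4,0],30],[[0,0,0],[-0.1,0.4,0],30],[[0,0,0],[-0.1,0.4,0],30],[[0,0,0],[-0.1,0.4,0],30]])

```text
time_s: 13.35
eef_pos: [0.5747, 0.1567, 0.0836]
ee_rot: [0.0, 0.79, -0.613, 0.0]
contact_force: [0.4, -0.3, -1.1]
opening: 0.549
gripper_force: 61.9
```

```bash
python3 st.py
```

```text
[0.5747 0.1567 0.0836] along 0.0023450027137419316 lat(+x) 0.0003666407507294798 yaw -75.67131847743443 tilt [-0.     -0.0001] F [ 0.4293 -0.2692 -1.1383] Fu -0.36808225168816544
```

Clear. I'll advance 5.4 cm to just short of red.

step_arm(commands=[[[0,0,0],[-0.2,0.8,0],30],[[0,0,0],[-0.25,1,0],30],[[0,0,0],[-0.25,1,0],30],[[0,0,0],[-0.25,1,0],30],[[0,0,0],[-0.25,0.8,0],30]])

```text
time_s: 13.77
eef_pos: [0.5624, 0.2041, 0.0836]
ee_rot: [-0.0, 0.79, -0.613, 0.0]
contact_force: [0.2, -0.9, -0.7]
opening: 0.543
gripper_force: 61.9
```

step_arm(commands=[[[0,0,0],[-0.15,0.6,0],30],[[0,0,0],[-0.05,0.3,0],30],[[0,0,0],[0,0,0],30]])

```text
time_s: 14.02
eef_pos: [0.5606, 0.2124, 0.0836]
ee_rot: [-0.0, 0.79, -0.613, 0.0]
contact_force: [-0.4, -0.5, 0.0]
opening: 0.546
gripper_force: 61.9
```

```bash
python3 st.py
```

```text
[0.5606 0.2124 0.0836] along 0.05983441992789023 lat(+x) 0.0007023804439395006 yaw -75.59693265471493 tilt [0.0001 0.0001] F [-0.3966 -0.5339  0.0059] Fu -0.4175010454868877
```

step_arm(commands=[[[0,0,0],[-0.06,0.15,0],30],[[0,0,0],[-0.05,0.1,0],30],[[0,0,0],[0,0,0],30]])

```text
time_s: 14.27
eef_pos: [0.5599, 0.2136, 0.0837]
ee_rot: [0.0, 0.79, -0.613, 0.0]
contact_force: [1.5, -1.3, -1.4]
opening: 0.553
gripper_force: 62.4
```

step_arm(commands=[[[0,0,0],[-0.03,0.1,0],30],[[0,0,0],[0,0,0],30]])

```text
time_s: 14.43
eef_pos: [0.5596, 0.2143, 0.0836]
ee_rot: [0.0, 0.79, -0.614, 0.0]
contact_force: [3.2, -4.4, -0.9]
opening: 0.546
gripper_force: 63.5
```

step_arm(commands=[[[0,0,0],[-0.03,0.1,0],30],[[0,0,0],[0,0,0],30]])

```text
time_s: 14.6
eef_pos: [0.5594, 0.2151, 0.0837]
ee_rot: [0.0, 0.79, -0.614, 0.0]
contact_force: [4.1, -6.0, -1.5]
opening: 0.548
gripper_force: 63.4
```

```bash
python3 st.py
```

```text
[0.5594 0.2151 0.0837] along 0.06270487037495423 lat(+x) 0.00020188236498940544 yaw -75.69136071165049 tilt [ 0.0001 -0.001 ] F [ 4.1317 -5.9516 -1.5154] Fu -6.796295298109729
```

step_arm(commands=[[[0,0,0],[0.03,-0.1,-0.1],30],[[0,0,0],[0,0,0],75],[[0,0,0],[0,0,0],75],[[0,0,0],[0,0,0],75],[[0,0,0],[0,0,1],75]])

```text
time_s: 15.02
eef_pos: [0.5581, 0.2145, 0.0911]
ee_rot: [0.001, 0.79, -0.613, -0.001]
contact_force: [-1.2, 0.1, -0.3]
opening: 0.751
gripper_force: 0.0
```

step_arm(commands=[[[0,0,0],[0,0,3],75],[[0,0,0],[0,0,3.5],75],[[0,0,0],[0,0,3.5],75],[[0,0,-0.5],[0.2,-3.2,0],75],[[0,0,-0.5],[0.2,-3.5,0],75]])

```text
time_s: 15.43
eef_pos: [0.5647, 0.1496, 0.1961]
ee_rot: [-0.003, 0.785, -0.619, 0.001]
contact_force: [1.0, -0.7, -0.4]
opening: 0.747
gripper_force: 0.0
```

step_arm(commands=[[[0,0,-0.5],[0.3,-3.7,0],75],[[0,0,-0.5],[0.3,-3.7,0],75],[[0,0,-0.5],[0.3,-3.7,0],75],[[0,0,-0.5],[0.3,-3.7,0],75],[[0,0,-0.5],[0.3,-3.7,0],75]])

```text
time_s: 15.85
eef_pos: [0.5783, -0.0384, 0.1937]
ee_rot: [-0.0, 0.771, -0.637, 0.0]
contact_force: [1.2, 0.6, 0.4]
opening: 0.752
gripper_force: 0.0
```

step_arm(commands=[[[0,0,-0.5],[0.3,-3.7,0],75],[[0,0,-0.5],[0.3,-3.7,0],75],[[0,0,-0.5],[0.3,-3.7,-1],75],[[0,0,-0.5],[0.3,-3.7,-2],75],[[0,0,0],[0.2,-1.4,-3],75]])

```text
time_s: 16.27
eef_pos: [0.5942, -0.2025, 0.1356]
ee_rot: [-0.001, 0.759, -0.651, 0.003]
contact_force: [1.6, 0.8, -0.1]
opening: 0.747
gripper_force: 0.0
```

step_arm(commands=[[[0,0,0],[0,0,-3],75],[[0,0,0],[0,0,0],75],[[0,0,0],[0,0,0],75]])

```text
time_s: 16.52
eef_pos: [0.5914, -0.1987, 0.1023]
ee_rot: [0.001, 0.759, -0.651, -0.001]
contact_force: [0.6, 0.1, 1.8]
opening: 0.752
gripper_force: 0.0
```

```bash
python3 - <<'E'
from h import *
np.set_printoptions(precision=4,suppress=True)
s=r.observe();w=r.snapshot("wrist");a=r.snapshot("scene");b=r.snapshot("side")
A=cv2.resize(a[130:180,260:320,::-1],(360,300),interpolation=2);B=cv2.resize(b[195:265,170:240,::-1],(350,350),interpolation=2)[:300]
cv2.imwrite("pics/w5.png",np.vstack([cv2.resize(w[130:300,100:410,::-1],(710,389))[:300],np.hstack([A,B])]))
M=rot(s["ee_rot"]).as_matrix();print(s["eef_pos"],np.degrees(np.arctan2(M[1,0],M[0,0])),s["opening"],s["contact_force"])
W=cam("wrist",s);x=np.array([np.cos(np.radians(99)),np.sin(np.radians(99)),0])
c=np.array([.5941,-.253,.048])
for k in(-.045,0,.02,.045):print(k,proj(W,c+k*x))
E
```

```text
[ 0.5914 -0.1987  0.1023] -81.16810650126247 0.7520040482305381 [0.6379 0.0516 1.7501]
-0.045 [263.3301  60.2055]
0 [263.1133 134.674 ]
0.02 [263.0073 164.9988]
0.045 [262.8706 200.5271]
```

View pics/w5.png

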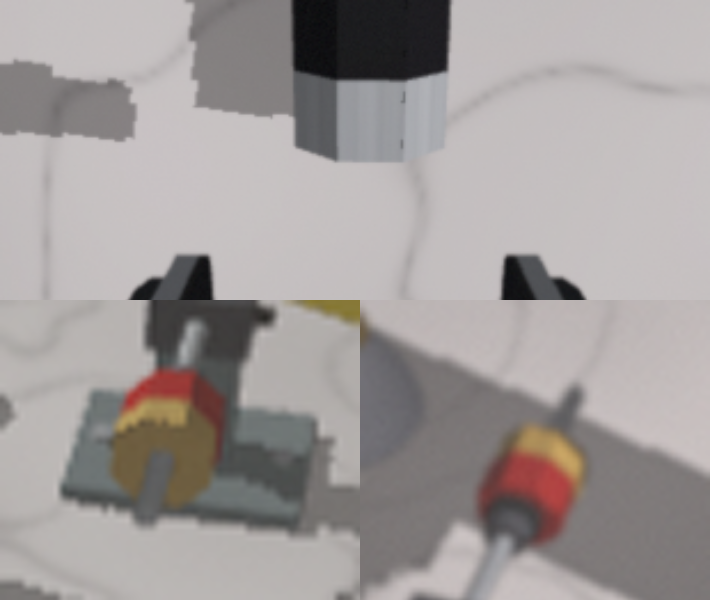

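The picture shows the cap's steel mouth edge at wrist pixel (262,200), as predicted. The crops show red then brass closed up on the rod. Now I'll grasp the cap near the mouth.

step_arm(commands=[[[0,0,0],[0.05,-2,0],75],[[0,0,0],[0,-2,-1.4],75],[[0,0,0],[0,0,-3],75],[[0,0,0],[0,0,-3],75],[[0,0,0],[0,0,-2],75]])

```text
time_s: 17.08
eef_pos: [0.5935, -0.2381, 0.0091]
ee_rot: [-0.001, 0.76, -0.65, 0.001]
contact_force: [-0.3, 0.2, 0.2]
opening: 0.753
gripper_force: 0.0
```

step_arm(commands=[[[0,0,0],[0,0,0],75],[[0,0,0],[0,0,0],30],[[0,0,0],[0,0,0],30],[[0,0,0],[0,0,0],30],[[0,0,0],[0,0,0],30]])

```text
time_s: 17.5
eef_pos: [0.5944, -0.2385, 0.0112]
ee_rot: [-0.001, 0.76, -0.65, 0.002]
contact_force: [-2.3, 2.8, 5.9]
opening: 0.547
gripper_force: 63.0
```

```bash
python3 st.py
```

```text
[ 0.5944 -0.2385  0.0112] along -0.38510939305293146 lat(+x) -0.07951468425348643 yaw -81.1185605784144 tilt [ 0.0036 -0.0005] F [-2.3222  2.8186  5.8814] Fu 3.3101963394971605
```

step_arm(commands=[[[0,0,0],[0,0,1],30],[[0,0,0],[0,0,3.2],30],[[0,0,0],[0,0,3.3],30],[[0,0,1],[0,2.5,0],30],[[0,0,1],[0,3.5,0],30]])

```text
time_s: 17.92
eef_pos: [0.5945, -0.18, 0.0876]
ee_rot: [-0.002, 0.77, -0.638, 0.002]
contact_force: [0.4, 1.5, -1.2]
opening: 0.548
gripper_force: 62.1
```

step_arm(commands=[[[0,0,1],[0,3.5,0],30],[[0,0,1],[0,3.5,0],30],[[0,0,1],[-0.1,3.5,0],30],[[0,0,0.5],[-0.1,3.5,0],30],[[0,0,0],[-0.1,3.5,0],30]])

```text
time_s: 18.33
eef_pos: [0.5898, -0.0019, 0.0853]
ee_rot: [-0.001, 0.79, -0.613, 0.0]
contact_force: [-0.1, 0.0, -1.2]
opening: 0.548
gripper_force: 62.1
```

step_arm(commands=[[[0,0,0],[-0.1,3.5,0],30],[[0,0,0],[0,3.5,0],30],[[0,0,0],[0,2,0],30],[[0,0,0],[0,0,0],30],[[0,0,0],[0,0,0],30]])

```text
time_s: 18.75
eef_pos: [0.5889, 0.0879, 0.085]
ee_rot: [-0.001, 0.791, -0.612, 0.0]
contact_force: [1.1, -0.2, -0.8]
opening: 0.551
gripper_force: 62.1
```

```bash
python3 - <<'E'
from h import *
r.snapshot("wrist")
w=r.snapshot("wrist");a=r.snapshot("scene");b=r.snapshot("side")
A=cv2.resize(a[130:210,250:330,::-1],(400,400),interpolation=2);B=cv2.resize(b[165:245,170:250,::-1],(400,400),interpolation=2)
cv2.imwrite("pics/w6.png",np.hstack([A,B]))
E
python3 st.py
```

```text
[0.5888 0.0855 0.0843] along -0.07003985388329605 lat(+x) -0.0037841847578342315 yaw -75.71984925030245 tilt [0.0002 0.0001] F [ 0.4029  0.7923 -0.7535] Fu 0.6661800138597945
```

View pics/w6.png

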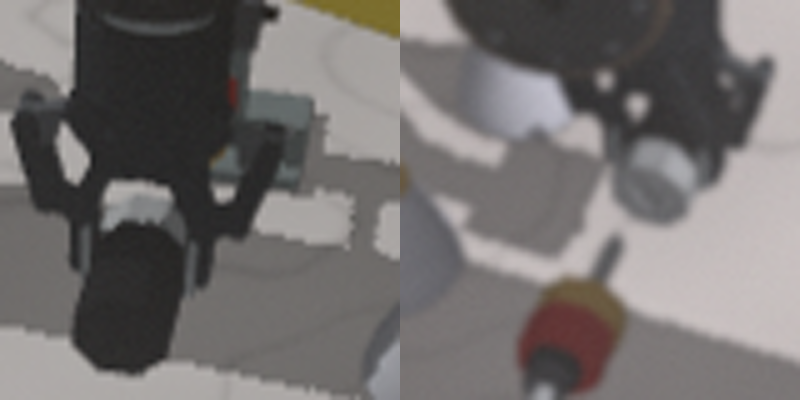

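The picture shows the cap held level with its steel mouth facing the rod tip (side crop: mouth at (655,195), tip at (617,237)). I'll correct the lateral and height offsets, then close in.

step_arm(commands=[[[0,0,0],[-0.35,2.8,0.2],30],[[0,0,0],[0,0,0],30],[[0,0,0],[0,0,0],30]])

```text
time_s: 19.2
eef_pos: [0.5855, 0.1143, 0.0861]
ee_rot: [-0.0, 0.79, -0.613, 0.0]
contact_force: [-0.1, -0.6, -0.8]
opening: 0.55
gripper_force: 62.1
```

```bash
python3 st.py
```

```text
[0.5855 0.1143 0.0861] along -0.04133733323196112 lat(+x) 0.00024044926092633496 yaw -75.656045634871 tilt [0.0003 0.0001] F [-0.145  -0.6114 -0.76  ] Fu -0.5555716098761097
```

step_arm(commands=[[[0,0,0],[-0.1,0.4,0],30],[[0,0,0],[-0.1,0.4,0],30],[[0,0,0],[-0.1,0.4,0],30],[[0,0,0],[-0.1,0.4,0],30],[[0,0,0],[-0.1,0.4,0],30]])

```text
time_s: 19.62
eef_pos: [0.5802, 0.1346, 0.0858]
ee_rot: [0.0, 0.79, -0.613, -0.0]
contact_force: [-0.4, -0.4, -1.0]
opening: 0.543
gripper_force: 62.1
```

step_arm(commands=[[[0,0,0],[-0.1,0.4,0],30],[[0,0,0],[0,0,0],30]])

```text
time_s: 19.78
eef_pos: [0.5792, 0.1392, 0.0859]
ee_rot: [-0.0, 0.79, -0.613, 0.0]
contact_force: [0.3, -1.2, -1.2]
opening: 0.552
gripper_force: 62.1
```

```bash
python3 st.py
```

```text
[0.5792 0.1392 0.0859] along -0.0156845819416259 lat(+x) 0.00038474100596781876 yaw -75.61841976949842 tilt [0.0001 0.0001] F [ 0.2803 -1.169  -1.2031] Fu -1.2018639565332405
```

step_arm(commands=[[[0,0,0],[-0.15,0.6,0],30],[[0,0,0],[-0.15,0.6,0],30],[[0,0,0],[-0.2,0.6,0],30],[[0,0,0],[0,0,0],30]])

```text
time_s: 20.12
eef_pos: [0.5741, 0.1576, 0.0859]
ee_rot: [-0.0, 0.79, -0.613, 0.0]
contact_force: [-0.2, 0.0, -1.0]
opening: 0.551
gripper_force: 62.1
```

```bash
python3 st.py
```

```text
[0.5741 0.1576 0.0859] along 0.003435368659817419 lat(+x) 5.7026316013585965e-05 yaw -75.60347458685997 tilt [0.0002 0.0002] F [-0.237   0.0136 -1.0115] Fu 0.07255677646527109
```

step_arm(commands=[[[0,0,0],[-0.15,0.6,0],30],[[0,0,0],[-0.12,0.5,0],30],[[0,0,0],[-0.05,0.2,0],30],[[0,0,0],[0,0,0],30]])

```text
time_s: 20.45
eef_pos: [0.571, 0.17, 0.0859]
ee_rot: [-0.0, 0.79, -0.613, 0.0]
contact_force: [-0.6, 0.3, -1.0]
opening: 0.55
gripper_force: 62.1
```

step_arm(commands=[[[0,0,0],[-0.03,0.1,0],30],[[0,0,0],[-0.03,0.1,0],30],[[0,0,0],[0,0,0],30]])

```text
time_s: 20.7
eef_pos: [0.5705, 0.1715, 0.0859]
ee_rot: [0.0, 0.79, -0.613, -0.0]
contact_force: [-0.8, 0.2, -0.3]
opening: 0.545
gripper_force: 62.1
```

```bash
python3 st.py
```

```text
[0.5705 0.1715 0.0859] along 0.017710126953359023 lat(+x) 4.4544314928562916e-05 yaw -75.66110614902163 tilt [-0.  0.] F [-0.8267  0.1601 -0.3399] Fu 0.36199269905456544
```

step_arm(commands=[[[0,0,0],[-0.03,0.1,0],30],[[0,0,0],[-0.03,0.1,0],30],[[0,0,0],[0,0,0],30]])

```text
time_s: 20.95
eef_pos: [0.5699, 0.1735, 0.0859]
ee_rot: [-0.0, 0.79, -0.613, 0.0]
contact_force: [-0.2, -0.5, -1.2]
opening: 0.546
gripper_force: 62.1
```

step_arm(commands=[[[0,0,0],[-0.03,0.1,0],30],[[0,0,0],[0,0,0],30]])

```text
time_s: 21.12
eef_pos: [0.5696, 0.1745, 0.0859]
ee_rot: [0.0, 0.79, -0.613, 0.0]
contact_force: [-1.4, -0.1, -0.5]
opening: 0.553
gripper_force: 62.1
```

step_arm(commands=[[[0,0,0],[-0.03,0.1,0],30],[[0,0,0],[0,0,0],30]])

```text
time_s: 21.28
eef_pos: [0.5693, 0.1753, 0.0859]
ee_rot: [0.0, 0.79, -0.613, 0.0]
contact_force: [0.8, -1.8, -0.1]
opening: 0.55
gripper_force: 62.1
```

```bash
python3 st.py
```

```text
[0.5693 0.1753 0.0859] along 0.02169937383385576 lat(+x) -0.00019328282378141114 yaw -75.65340714433249 tilt [-0.0001 -0.0004] F [ 0.8246 -1.7725 -0.1453] Fu -1.9224578702786808
```

step_arm(commands=[[[0,0,0],[-0.03,0.1,0],30],[[0,0,0],[0,0,0],30]])

```text
time_s: 21.45
eef_pos: [0.5691, 0.176, 0.0859]
ee_rot: [0.0, 0.79, -0.613, 0.0]
contact_force: [1.5, -3.8, -0.8]
opening: 0.548
gripper_force: 62.0
```

step_arm(commands=[[[0,0,0],[-0.02,0.07,0],30],[[0,0,0],[0,0,0],30]])

```text
time_s: 21.62
eef_pos: [0.5689, 0.1764, 0.0859]
ee_rot: [0.0, 0.79, -0.613, 0.0]
contact_force: [2.8, -6.0, -0.2]
opening: 0.547
gripper_force: 62.0
```

```bash
python3 st.py
```

```text
[0.5689 0.1764 0.0859] along 0.022909261922780606 lat(+x) -0.00022345295714994932 yaw -75.66518531446062 tilt [-0.0001 -0.001 ] F [ 2.7634 -5.983  -0.2267] Fu -6.484111154039617
```

step_arm(commands=[[[0,0,0],[-0.03,0.1,0],30],[[0,0,0],[0,0,0],30]])

```text
time_s: 21.78
eef_pos: [0.5687, 0.177, 0.0859]
ee_rot: [0.001, 0.79, -0.613, 0.0]
contact_force: [3.9, -7.5, -1.0]
opening: 0.545
gripper_force: 62.0
```

```bash
python3 st.py
```

```text
[0.5687 0.177  0.0859] along 0.023518805966626623 lat(+x) -0.00026922876287062197 yaw -75.66829439397559 tilt [-0.0001 -0.0016] F [ 3.9235 -7.5427 -1.0241] Fu -8.284551687334819
```

step_arm(commands=[[[0,0,0],[-0.02,0.06,0],30],[[0,0,0],[0,0,0],30],[[0,0,0],[0,0,0],30]])

```text
time_s: 22.03
eef_pos: [0.5686, 0.1773, 0.0859]
ee_rot: [0.001, 0.79, -0.613, 0.001]
contact_force: [4.4, -10.1, -0.9]
opening: 0.545
gripper_force: 62.0
```

step_arm(commands=[[[0,0,0],[0,0,0],30],[[0,0,0],[0,0,0],30],[[0,0,0],[0,0,0],30]])

```text
time_s: 22.28
eef_pos: [0.5687, 0.1773, 0.0859]
ee_rot: [0.001, 0.79, -0.613, 0.001]
contact_force: [4.7, -8.8, -2.2]
opening: 0.548
gripper_force: 62.0
```

```bash
python3 st.py
```

```text
[0.5687 0.1773 0.0859] along 0.023821317361450645 lat(+x) -0.0002915748932460888 yaw -75.67906325300656 tilt [-0.     -0.0018] F [ 4.7171 -8.8352 -2.1531] Fu -9.73454853087604
```

About 10 N, held. I'll hold a little longer, then open in place, wait and lift off.

step_arm(commands=[[[0,0,0],[0,0,0],30],[[0,0,0],[0,0,0],30],[[0,0,0],[0,0,0],30],[[0,0,0],[0,0,0],30]])

```text
time_s: 22.62
eef_pos: [0.5687, 0.1773, 0.0859]
ee_rot: [0.001, 0.79, -0.613, 0.001]
contact_force: [3.6, -9.7, -0.1]
opening: 0.55
gripper_force: 62.0
```

step_arm(commands=[[[0,0,0],[0,0,0],80],[[0,0,0],[0,0,0],80],[[0,0,0],[0,0,0],80],[[0,0,0],[0,0,0],80],[[0,0,0],[0,0,1],80]])

```text
time_s: 23.03
eef_pos: [0.5671, 0.1785, 0.0944]
ee_rot: [0.001, 0.79, -0.613, -0.001]
contact_force: [-0.7, -0.5, -0.0]
opening: 0.799
gripper_force: 0.0
```

step_arm(commands=[[[0,0,0],[0,0,3],80],[[0,0,0],[0,0,3.5],80],[[0,0,0],[0,0,3.5],80],[[0,0,0],[0.5,-3.5,1],80],[[0,0,0],[0.5,-3.5,0],80]])

```text
time_s: 23.45
eef_pos: [0.5804, 0.1103, 0.2112]
ee_rot: [-0.004, 0.791, -0.612, 0.002]
contact_force: [0.9, -0.3, -0.4]
opening: 0.804
gripper_force: 0.0
```

step_arm(commands=[[[0,0,0],[0,-3.8,0],80],[[0,0,0],[0,-3.8,0],80],[[0,0,0],[0,-3.8,0],80],[[0,0,0],[0,0,0],80],[[0,0,0],[0,0,0],80]])

```text
time_s: 23.87
eef_pos: [0.5782, -0.007, 0.2068]
ee_rot: [-0.0, 0.789, -0.614, 0.0]
contact_force: [-0.3, -0.1, 0.1]
opening: 0.802
gripper_force: 0.0
```

```bash
python3 - <<'E'
from h import *
a=r.snapshot("scene");b=r.snapshot("side")
A=cv2.resize(a[125:195,255:325,::-1],(400,400),interpolation=2);B=cv2.resize(b[195:265,175:245,::-1],(400,400),interpolation=2)
cv2.imwrite("pics/w7.png",np.hstack([A,B]))
E
python3 st.py
```

```text
[ 0.5785 -0.005   0.2065] along -0.15515710310750339 lat(+x) -0.03642342342177819 yaw -75.67444622635622 tilt [0.0008 0.0003] F [ 0.0078 -0.0891  0.5283] Fu -0.08826183502218028
```

My ten pictures are used up, so I'll check for gaps numerically, sampling colours along the top flats of the stack.

```bash
python3 - <<'E'
from h import *
T=np.array([.5749,.1543]);u=np.array([-.2504,.9681])
s=r.observe()
for n in("side","scene"):
    im=r.snapshot(n);C=cam(n);print(n)
    for k in range(-50,112,6):
        p=proj(C,[*(T+u*k/1000),.122]);x,y=np.round(p).astype(int);print(k,(x,y),im[y,x],end="; ")
    print()
E
```

```text
side
-50 (np.int64(218), np.int64(195)) [166 160 160]; -44 (np.int64(217), np.int64(197)) [157 151 150]; -38 (np.int64(217), np.int64(198)) [126 121 120]; -32 (np.int64(216), np.int64(199)) [76 72 73]; -26 (np.int64(215), np.int64(201)) [59 56 56]; -20 (np.int64(214), np.int64(202)) [58 55 56]; -14 (np.int64(214), np.int64(204)) [58 55 55]; -8 (np.int64(213), np.int64(205)) [58 55 54]; -2 (np.int64(212), np.int64(207)) [57 56 55]; 4 (np.int64(212), np.int64(208)) [59 55 57]; 10 (np.int64(211), np.int64(210)) [57 54 55]; 16 (np.int64(210), np.int64(211)) [56 54 55]; 22 (np.int64(209), np.int64(213)) [63 62 63]; 28 (np.int64(209), np.int64(214)) [77 76 78]; 34 (np.int64(208), np.int64(216)) [88 88 89]; 40 (np.int64(207), np.int64(217)) [87 87 88]; 46 (np.int64(206), np.int64(219)) [87 85 85]; 52 (np.int64(206), np.int64(220)) [91 84 76]; 58 (np.int64(205), np.int64(222)) [97 84 62]; 64 (np.int64(204), np.int64(223)) [96 83 59]; 70 (np.int64(203), np.int64(225)) [95 72 59]; 76 (np.int64(203), np.int64(226)) [90 58 54]; 82 (np.int64(202), np.int64(228)) [92 50 51]; 88 (np.int64(201), np.
[... 726 characters left out ...]
 41 38]; 22 (np.int64(285), np.int64(155)) [53 53 52]; 28 (np.int64(285), np.int64(154)) [66 66 66]; 34 (np.int64(285), np.int64(153)) [54 54 55]; 40 (np.int64(286), np.int64(151)) [43 41 43]; 46 (np.int64(286), np.int64(150)) [42 42 40]; 52 (np.int64(286), np.int64(149)) [42 41 41]; 58 (np.int64(287), np.int64(148)) [42 40 40]; 64 (np.int64(287), np.int64(147)) [42 41 41]; 70 (np.int64(287), np.int64(146)) [42 40 40]; 76 (np.int64(288), np.int64(145)) [43 41 40]; 82 (np.int64(288), np.int64(143)) [41 40 39]; 88 (np.int64(288), np.int64(142)) [42 43 42]; 94 (np.int64(289), np.int64(141)) [41 41 40]; 100 (np.int64(289), np.int64(140)) [42 41 40]; 106 (np.int64(289), np.int64(139)) [40 39 39];
```

```bash
python3 -c "
from bench import r
print(r.job_done())"
```

```text
the job is handed in; nothing more can be done
None
```

I threaded red, brass and cap onto the rod in that order, pressed the stack against the buffer at about 10 N for over half a second, then let go and handed the job in at about 24 s. The last side image showed the parts in order with no visible gap.

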